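# Load a data cartridge into the free tape drive through its dust door

## Robot

A 7-joint arm with a two-finger parallel gripper is mounted at the origin on the work surface. World frame = base frame: x ahead of the robot, y to its left, z up, the work surface at z = 0. Lengths are in m, angles in degrees, forces in N, time in s.
With the tool pointing down it reaches from about 0.425 to 0.875 m from the base axis. Payload 4.7 kg.
Tool frame: the origin (TCP) lies midway between the tips of the shut fingers; the grasp point (between the pads) lies 19 mm behind it; z points along the fingers, y is the direction in which the jaws open and shut (so a half turn about z gives the same grasp; the last joint's range is limited). The gripper opens to 87 mm and grips with 3 to 60 N. Pads are 19 mm wide; open, the fingers measure 117 mm over their backs; the gripper's body (75 mm by 190 mm) begins 51 mm behind the grasp point.
Start: joints at [-72.473, 18.392, -4.016, 83.108, 1.295, 78.541, -3.26], TCP at [0.187, 0.623, 0.223] pointing down, gripper open.
Joint ranges: [-163.93, 163.93], [-17.29, 119.83], [-79.2, 71.16], [3.27, 140.29], [-89.18, 269.18], [5.43, 117.66], [-154.24, 154.24]. Speed limits (degrees/s): [147.25, 147.25, 180, 180, 180, 180, 180].

## Interface

Orientations are given as [roll, pitch, yaw] about the fixed x, y, z axes, in that order (R = Rz(yaw) Ry(pitch) Rx(roll)).
In Python, from cell import env gives the robot as it stands. The module is installed in compiled form; this text tells all that it offers.
- The arm moves only by the tool servo_tool, never from a script. Its argument "plan" is a list of rows, each a list of 3 entries, a list of its own where there are three numbers: the opening, from 0 (shut) to 1 (fully open), then the shift along the tool's x, y, z in cm, then the turn, a rotation vector about the tool's x, y, z in degrees. A call has 1 to 20 rows; each row shifts and turns the pose as measured when the row begins, along the tool's axes as they then stand; what a row does not reach is not made up. A row lasts 1/12 s, in which the tool goes at most 41.7 mm and 7.16 degrees, less where a joint would pass 70% of its speed; a pose out of reach is approached as far as the arm can. A call is refused whole if a number of a shift passes 4.17 or a number of a turn 7.16, either way. A call with a gripper value outside its range is refused whole. The fingers move at their own pace and stop on an object; "force" is the grip in N (left out, the last holds). Time passes only in rows, so rows that do not move let the fingers close. It gives the time, the measured TCP pose, the force and the opening at its end, in the units of the state.
- env.get_obs(): the state, without advancing time (a new reading comes with each control period).
- env.read_camera(name): name is "side" or "top"; returns a dict with "image" (420x560x3 uint8, blue, green, red), "fx", "fy", "cx", "cy" (pixels), "rvec" (rotation vector, rad) and "tvec" (3), from world to camera coordinates, as OpenCV has them. Camera axes: x right, y down, z forward; pixel columns grow to the right and rows downward; lengths in m; the calibration is good to about 2 mm. A picture is of the moment at which its call begins. There is no depth.
- env.sign_off(): hands the job in, once; it reports no verdict.
The state is a dict: "time_s": time; "qpos": joint angles; "joint_velocities": joint speeds; "effort": joint torques, N m; "tool_pos": TCP position; "tool_rot": TCP orientation; "force": force on the tool from outside, world axes, zero at the start; "wrist_torque": the same for the moment, N m; "grip_width": finger opening in m.
Only numpy, scipy, OpenCV 4.12 (cv2) and the standard library are available. Lean on these libraries where they do the work, as an engineer would, in place of code of your own. Each camera call takes 0.05 s, during which the arm holds its last target. There are 200 camera calls.

## Task

Load the data cartridge that lies on the grey loading board into the free tape drive: slide it in front of that drive's slot, square to it, and push it in, ribbed grip end last, through the sprung dust door until it stops against the end of the bay, then let go. Let the cartridge itself open the door, do not put the fingers on the door, do not push in the cartridge that stands out of the other drive, and leave the other things on the bench where they are.

Things in the scene. Friction and masses are not known exactly. Their poses are not given: they have to be found in the camera images.
- cartridge: The cartridge to load: flat black box 102 mm long (x), 105 wide (y), 21.5 high, 0.2 to 0.3 kg, too wide to grip, flat on the board's left or right part, up to 0.6 rad off square. Origin: centre of underside. +x: leading end, enters first (steel patch), points away from the robot; -x: grip end (ribs on top, grey label recess). Slides at about 2 N; push its flat sides with fingertips.
- grip_end (a point): Centre of the cartridge's rear (grip) end face, mid-height, 51 mm behind its centre.
- enclosure: Low black rack-mount enclosure at the far edge of the board: 440 mm wide (482 over its ears), 500 deep, 44 high, fixed; holds two tape drives side by side, 150 mm apart. Origin: middle of the front between the drives, in the plane of the drive fronts, at table level. x points into the drives (away from the robot), y to the left.
- drive_free: The free drive: left or right, the one with no cartridge standing out. Origin: slot centre in the plane of its front, at table level; x straight into the bay. Slot 110 mm wide, 9 to 35 mm above the table; mouth flared to 122 mm wide over the first 12 mm. End stop 99 mm in: when home, the cartridge's origin is at x = 48 mm, y = 0 +-2.5 mm here, its grip end 3 mm out of the front.
- door (a joint): Sprung dust door of the free drive: grey flap as wide as the slot, 24 mm high, hinged along the slot's top 14 mm behind the front, swings inwards and up. Radians: 0 shut (hanging), about 1.4 lying on a loaded cartridge. Light spring: about 0.6 N at its edge to open, 2.5 N when open; it pushes a half-entered nose back if let go.
- door_edge (a point): Middle of the lower edge of the dust door.
- other_cart (a joint): How far (m) the cartridge in the other drive has been pushed in from where it stood at the start. It is the same kind of cartridge, its grip end standing 38 mm out of that drive's front, sliding stiffly; leave it alone.
- other_end (a point): Centre of the grip end face of the cartridge that stands out of the other drive.
- board: The grey loading board on the table, fixed, flush against the drives' fronts: 760 mm wide, 300 mm deep, top 10 mm above the table, 1 mm above the slot floors. Origin: middle of its far edge, at table level; same yaw as the enclosure.
- tester: Bystander: yellow hand-held cable tester lying flat on the board, 150 x 75 x 30 mm, long side along its x, at the other side of the board from the cartridge. Origin: centre of its underside.
- terminator: Bystander: a small steel connector terminator, 15 mm diameter, 30 mm high, standing on the board 26 to 38 mm before the front, between the two drives. Origin: centre of its underside.
- transceiver: Bystander: a small optical transceiver module, 56 x 14 x 9 mm, lying on the board's far left corner, long side (its x) across the board. Origin: centre of its underside.
- screwdriver: Bystander: a screwdriver, 190 mm long, lying on top of the enclosure's right part. Its long side is its x.
- case: Bystander: an open clear plastic cartridge case, 118 x 118 x 28 mm, on the table left of the board. Origin: centre of its underside.
- psu: Bystander: a bare-metal power supply module, 185 x 55 x 40 mm, long side along its x, on the table right of the board. Origin: centre of its underside.
- bit_box: Bystander: a small black box of screwdriver bits, 75 x 50 x 28 mm, on top of the enclosure's left part. Origin: centre of its underside.
- jar: Bystander: a small round jar of connector caps, 36 mm diameter, 45 mm high, standing near the middle of the board, 170 to 200 mm (centre to centre) nearer the robot than the terminator; the cartridge laid square passes between jar and terminator with 45 to 70 mm to spare in all. Origin: centre of its underside.
There are look-alikes about, which are no part of the job. What is shaped like the drive_free but turquoise is not meant.

How it is judged (in metres and radians):
On the way:
1. the cartridge's nose has pushed the dust door open (value of joint door above 0.8 rad and x of cartridge in the frame of drive_free above -0.04 m), for 0.1 s.
At the end, for the whole second after the job is handed in: The cartridge lies at rest in the free drive's bay, against the end stop to within 5 mm (origin 43 to 53 mm behind the drive's front, within 6 mm of the slot's middle, square to 0.06 rad, flat to 0.08 rad), grip end outwards, with the dust door resting on it (x of cartridge in the frame of drive_free between 0.043 and 0.053 m and y of cartridge in the frame of drive_free between -0.006 and 0.006 m and z of cartridge in the frame of drive_free below 0.014 m and x of grip_end in the frame of drive_free below 0.01 m and angle between the x axis of cartridge and the x axis of drive_free, either way round below 0.06 rad and angle between cartridge's own z axis and vertical below 0.08 rad and value of joint door above 1.2 rad and linear speed of cartridge below 0.01 m/s); the robot touches nothing.
It fails at once if the fingers press on the dust door (contact force between the fingers and door above 0.5 N).
It fails at once if the cartridge in the other drive is pushed in by more than 8 mm (value of joint other_cart above 0.008 m).
It fails at once if a bystander is moved by more than 20 mm (distance of any of tester, terminator, transceiver, screwdriver, case, psu, bit_box, jar, jar, jar from where it was at the start of the episode above 0.02 m).
It also fails if it takes over 67 s, if anything falls off the work surface, if the arm or the gripper's body presses on something with over 40 N, if the wrist force passes 120 N, or if a joint passes its speed limit or range.

## Working session

There is one attempt and no reset: what is moved stays moved. The work goes in short steps, Python scripts to look and compute and a tool call to move; the robot and the scene stay as the last step left them, time stands still between calls to the robot, and variables do not carry over. Pictures are saved under pics/ and viewed, about 8 in all and at most 12, crops included, and the job is handed in when it is done.

Besides the shell and the picture viewer there is one more tool, called after "Emit:" as name(argument=value, ...), one argument or row to a line, values as JSON. servo_tool: Moves the arm, as the interface text tells. Its arguments: {"type":"object","properties":{"plan":{"type":"array"},"force":{"type":"number"}},"required":["plan"]}

```bash
mkdir -p pics
cat > h.py <<'E'
import numpy as np, cv2
from cell import env
def cam(n):
    c=env.read_camera(n); K=np.array([[c['fx'],0,c['cx']],[0,c['fy'],c['cy']],[0,0,1]],float)
    R=cv2.Rodrigues(np.array(c['rvec'],float))[0]; return c['image'],K,R,np.array(c['tvec'],float).ravel()
def ray(K,R,t,u,v,z):
    d=R.T@np.linalg.inv(K)@np.array([u,v,1.]); o=-R.T@t
    return o+d*(z-o[2])/d[2]
def proj(K,R,t,p):
    q=K@(R@np.array(p,float)+t); return q[:2]/q[2]
E
python3 - <<'E'
from h import *
for n in('top','side'):
    im,K,R,t=cam(n); cv2.imwrite(f'pics/{n}0.png',cv2.resize(im,(784,588))); print(n,K[0,0],-R.T@t,R.round(3).tolist())
    np.savez(f'{n}.npz',im=im,K=K,R=R,t=t)
o=env.get_obs(); print({k:np.round(v,3).tolist() for k,v in o.items()})
E
```

```text
top 386.64719090320057 [0.28963622 0.02679709 1.32876972] [[0.007, -1.0, 0.018], [-0.994, -0.009, -0.113], [0.113, -0.017, -0.993]]
side 381.92057126756106 [ 0.22962579 -0.89923454  0.60736609] [[0.969, -0.248, -0.02], [-0.142, -0.484, -0.863], [0.204, 0.839, -0.504]]
{'time_s': 0.1, 'qpos': [-72.474, 18.435, -4.014, 83.17, 1.296, 78.54, -3.261], 'joint_velocities': [-0.062, -0.151, 0.008, -0.113, 0.015, 0.203, 0.021], 'effort': [-0.0, -49.257, -0.406, -31.339, -0.064, 0.04, 0.0], 'tool_pos': [0.187, 0.622, 0.222], 'tool_rot': [-179.901, 0.006, 163.281], 'force': [-0.609, -0.377, 1.032], 'wrist_torque': [0.027, -0.008, -0.015], 'grip_width': 0.087}
```

View pics/top0.png

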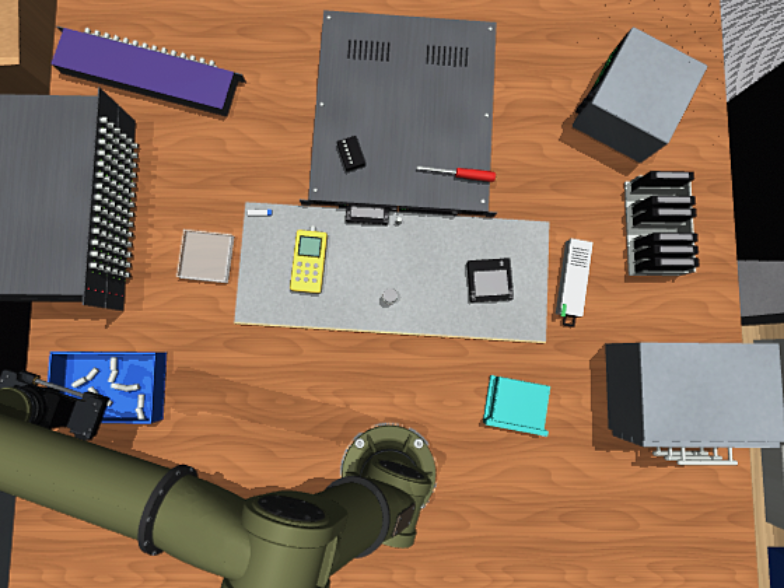

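View pics/side0.png

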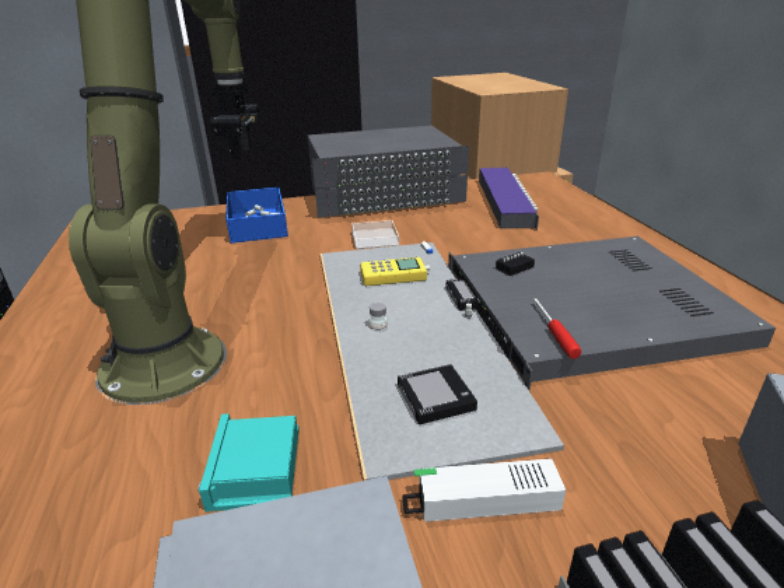

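```bash
cat >> h.py <<'E'
def rect(im,K,R,t,z,x1,y1,w,h,s):
    # output px (c,r): x=x1-r/s, y=y1-c/s (s px per m)
    P=K@np.column_stack([R[:,0],R[:,1],R[:,2]*z+t]); A=np.array([[0,-1/s,x1],[-1/s,0,y1],[0,0,1.]])
    return cv2.warpPerspective(im,P@A,(w,h),flags=cv2.INTER_CUBIC|cv2.WARP_INVERSE_MAP)
E
python3 - <<'E'
from h import *
d=np.load('top.npz'); im,K,R,t=[d[k] for k in('im','K','R','t')]
r=rect(im,K,R,t,.031,.80,.16,800,600,1600)
for c in range(0,800,100): cv2.line(r,(c,0),(c,8),(0,0,255),1)
for c in range(0,600,100): cv2.line(r,(0,c),(8,c),(0,0,255),1)
cv2.imwrite('pics/rect1.png',r)
for uv in [(246,203),(234,324),(546,343),(549,222)]: print(uv,ray(K,R,t,uv[0]/1.4,uv[1]/1.4,.01).round(3))
E
```

```text
(246, 203) [0.648 0.359 0.01 ]
(234, 324) [0.347 0.376 0.01 ]
(546, 343) [ 0.307 -0.382  0.01 ]
(549, 222) [ 0.608 -0.397  0.01 ]
```

View pics/rect1.png

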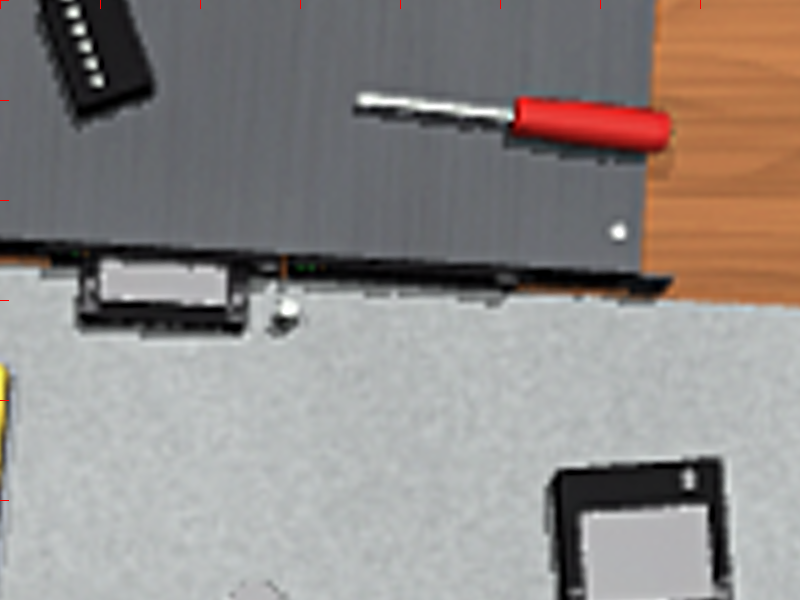

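The picture shows the free drive on the right: its front runs from px (300,270) to (500,285), with no cartridge standing out. The occupied drive is on the left at (163,295). The turquoise tray at (517,405) in the top view is the look-alike, so I'm ignoring it. The cartridge's leading edge is at (557,470)–(720,460), with its yaw about +4°. The drive's yaw is about -3°. Next I'll swing the arm around and work out the numbers.

Emit:
servo_tool(
  plan=[
    [0.7,[-4,-0.12,0],[0,0,3.5]],
    [0.7,[-4,-0.12,0],[0,0,3.5]],
    [0.7,[-4,-0.12,0],[0,0,3.5]],
    [0.7,[-4,-0.12,0],[0,0,3.5]],
    [0.7,[-4,-0.12,0],[0,0,3.5]],
    [0.7,[-4,-0.12,0],[0,0,3.5]],
    [0.7,[-4,-0.12,0],[0,0,3.5]],
    [0.7,[-4,-0.12,0],[0,0,3.5]],
    [0.7,[-4,-0.12,0],[0,0,3.5]],
    [0.7,[-4,-0.12,0],[0,0,3.5]],
    [0.7,[-4,-0.12,0],[0,0,3.5]],
    [0.7,[-4,-0.12,0],[0,0,3.5]],
    [0.7,[-4,-0.12,0],[0,0,3.5]],
    [0.7,[-4,-0.12,0],[0,0,3.5]],
    [0.7,[-4,-0.12,0],[0,0,3.5]],
    [0.7,[-4,-0.12,0],[0,0,3.5]],
    [0.7,[-4,-0.12,0],[0,0,3.5]],
    [0.7,[-4,-0.12,0],[0,0,3.5]],
    [0.7,[-4,-0.12,0],[0,0,3.5]],
    [0.7,[-4,-0.12,0],[0,0,3.5]],
  ],
)

```text
time_s: 1.77
tool_pos: [0.6487, 0.0159, 0.2057]
tool_rot: [-178.9, 0.4, 91.5]
force: [1.5, 0.2, -0.7]
grip_width: 0.0612
```

```bash
cat >> h.py <<'E'
from scipy.spatial.transform import Rotation as Ro
def go(x,y,z,yaw):
    o=env.get_obs(); p=np.array(o['tool_pos']); A=Ro.from_euler('xyz',o['tool_rot'],degrees=True)
    B=Ro.from_euler('xyz',[180,0,yaw],degrees=True)
    print('t',round(o['time_s'],2),'at',p.round(4),np.round(o['tool_rot'],2),'F',np.round(o['force'],2),'q7',np.round(o['qpos'],1),'w',round(o['grip_width'],3))
    print('shift cm now',(A.inv().apply(np.array([x,y,z])-p)*100).round(2),'in goal axes',(B.inv().apply(np.array([x,y,z])-p)*100).round(2),'turn',(A.inv()*B).as_rotvec(degrees=True).round(2))
E
python3 - <<'E'
from h import *
d=np.load('top.npz'); im,K,R,t=[d[k] for k in('im','K','R','t')]; e=np.load('side.npz')
# jar & terminator tops from both views
def tri(a,b):
    A=[];
    for (D,(u,v)) in ((d,a),(e,b)):
        P=D['K']@np.column_stack([D['R'],D['t']]); A+= [u*P[2]-P[0],v*P[2]-P[1]]
    X=np.linalg.svd(np.array(A))[2][-1]; return (X[:3]/X[3]).round(4)
print('jar',tri((394/1.4,292/1.4),(378/1.4,307/1.4)),'term',tri((399/1.4,217/1.4),(469/1.4,306/1.4)))
go(.385,-.246,.12,-3)
E
```

```text
jar [ 0.4214 -0.0088  0.0585] term [ 0.6093 -0.0206  0.0357]
t 1.77 at [0.6487 0.0159 0.2057] [-178.88    0.45   91.53] F [ 1.52  0.16 -0.72] q7 [-24.9  20.7  27.3  84.5  -9.   78.2   4.4] w 0.061
shift cm now [-25.41 -26.88   9.29] in goal axes [-24.97  27.53   8.57] turn [-0.48  1.26 94.52]
```

Emit:
servo_tool(
  plan=[
    [0.7,[0,0,-0.1],[0,0,6.75]],
    [0.7,[0,0,-0.1],[0,0,6.75]],
    [0.7,[0,0,-0.1],[0,0,6.75]],
    [0.7,[0,0,-0.1],[0,0,6.75]],
    [0.7,[0,0,-0.1],[0,0,6.75]],
    [0.7,[0,0,-0.1],[0,0,6.75]],
    [0.7,[0,0,-0.1],[0,0,6.75]],
    [0.7,[0,0,-0.1],[0,0,6.75]],
    [0.7,[0,0,-0.1],[0,0,6.75]],
    [0.7,[0,0,-0.1],[0,0,6.75]],
    [0.7,[0,0,-0.1],[0,0,6.75]],
    [0.7,[0,0,-0.1],[0,0,6.75]],
    [0.7,[0,0,-0.1],[0,0,6.75]],
    [0.7,[0,0,-0.1],[0,0,6.75]],
  ],
)

```text
time_s: 2.93
tool_pos: [0.6438, -0.0052, 0.2129]
tool_rot: [178.8, 1.7, -8.2]
force: [0.2, 0.6, -0.5]
grip_width: 0.061
```

Emit:
servo_tool(
  plan=[
    [0.7,[-2.5,2.75,0.4],[0,0,0]],
    [0.7,[-2.5,2.75,0.4],[0,0,0]],
    [0.7,[-2.5,2.75,0.4],[0,0,0]],
    [0.7,[-2.5,2.75,0.4],[0,0,0]],
    [0.7,[-2.5,2.75,0.4],[0,0,0]],
    [0.7,[-2.5,2.75,0.4],[0,0,0]],
    [0.7,[-2.5,2.75,0.4],[0,0,0]],
    [0.7,[-2.5,2.75,0.4],[0,0,0]],
    [0.7,[-2.5,2.75,0.4],[0,0,0]],
    [0.7,[-2.5,2.75,0.4],[0,0,0]],
  ],
)

```text
time_s: 3.77
tool_pos: [0.3482, -0.2424, 0.1786]
tool_rot: [178.5, 2.2, -7.4]
force: [0.4, -1.9, 0.1]
grip_width: 0.0608
```

Run:
```python
from h import *
d=np.load('top.npz'); im,K,R,t=[d[k] for k in('im','K','R','t')]
print('term',ray(K,R,t,399/1.4,217/1.4,.04))
go(.380,-.246,.12,-3)
```

```text
term [ 0.6093023  -0.02073562  0.04      ]
t 3.77 at [ 0.3482 -0.2424  0.1786] [178.47   2.18  -7.38] F [ 0.45 -1.93  0.06] q7 [-30.2 -15.5  52.6 117.1  14.8  74.7 -80.3] w 0.061
shift cm now [ 3.42 -0.2   5.73] in goal axes [3.19 0.2  5.86] turn [ 1.45  2.24 -4.35]
```

Emit:
servo_tool(
  plan=[
    [0.7,[1.6,0,0.6],[0.7,1.1,-2.2]],
    [0.7,[1.6,0,0.6],[0.7,1.1,-2.2]],
    [0.7,[0,0,2],[0,0,0]],
    [0.7,[0,0,2],[0,0,0]],
    [0.7,[0,0,2],[0,0,0]],
    [0.7,[0,0,1.5],[0,0,0]],
    [0.7,[0,0,0],[0,0,0]],
  ],
)

```text
time_s: 4.35
tool_pos: [0.3729, -0.2526, 0.0875]
tool_rot: [-179.3, -0.6, -3.8]
force: [-0.5, 0.5, 0.3]
grip_width: 0.0606
```

Run:
```python
from h import *
go(.382,-.246,.021,-3)
im,K,R,t=cam('top'); 
a=rect(im,K,R,t,.031,.66,.05,800,600,1600)
cv2.imwrite('pics/c2.png',a)
```

```text
t 4.35 at [ 0.3729 -0.2526  0.0875] [-179.27   -0.62   -3.81] F [-0.49  0.49  0.3 ] q7 [-34.6  -2.3  66.3 121.4   1.4  59.3 -62.8] w 0.061
shift cm now [ 0.79 -0.64  6.67] in goal axes [ 0.87 -0.71  6.65] turn [-0.73 -0.63 -0.81]
```

View pics/c2.png

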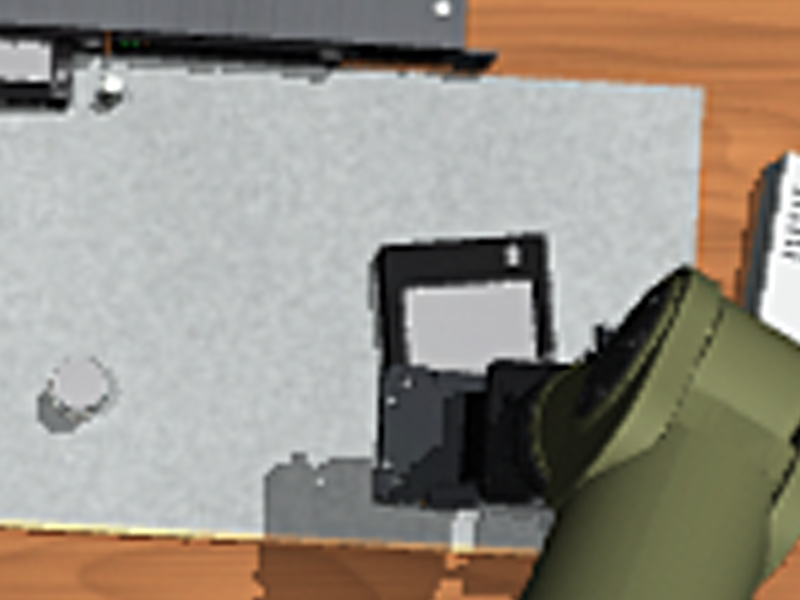

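The gripper is behind the cartridge at about (460,430), with the cartridge leading edge at (380,243)–(548,233). The jar at (80,385) and the terminator at (110,88) are well clear. I'll lower the tool and push forward about 60 mm.

Emit:
servo_tool(
  plan=[
    [0.7,[0,-0.2,2],[0,0,0]],
    [0.7,[0,-0.2,2],[0,0,0]],
    [0.7,[0,-0.2,1.5],[0,0,0]],
    [0.7,[0,0,0.5],[0,0,0]],
    [0.7,[0,0,0],[0,0,0]],
  ],
)

```text
time_s: 4.82
tool_pos: [0.3791, -0.2465, 0.0312]
tool_rot: [-179.2, -1.1, -3.7]
force: [-0.3, 0.5, -0.9]
grip_width: 0.0606
```

Run:
```python
from h import *
go(.382,-.246,.021,-3)
```

```text
t 4.82 at [ 0.3791 -0.2465  0.0312] [-179.19   -1.11   -3.7 ] F [-0.34  0.52 -0.89] q7 [-30.7   9.   65.5 124.3 -12.   52.  -51.7] w 0.061
shift cm now [ 0.26 -0.05  1.03] in goal axes [ 0.28 -0.06  1.02] turn [-0.8  -1.12 -0.7 ]
```

Emit:
servo_tool(
  plan=[
    [0.7,[0.3,0,0.9],[-0.8,-1.1,-0.5]],
    [0.7,[0.8,0,0],[0,0,0]],
    [0.7,[0.8,0,0],[0,0,0]],
    [0.7,[0.8,0,0],[0,0,0]],
    [0.7,[0.8,0,0],[0,0,0]],
    [0.7,[0.8,0,0],[0,0,0]],
    [0.7,[0.8,0,0],[0,0,0]],
  ],
)

```text
time_s: 5.4
tool_pos: [0.4366, -0.2498, 0.0278]
tool_rot: [-179.8, -0.4, -3.2]
force: [-2.2, 0.3, -0.8]
grip_width: 0.0611
```

Run:
```python
from h import *
go(.458,-.250,.021,-3)
```

```text
t 5.4 at [ 0.4366 -0.2498  0.0278] [-179.76   -0.36   -3.2 ] F [-2.24  0.3  -0.77] q7 [-25.6  18.9  59.7 117.5 -20.6  54.3 -48.2] w 0.061
shift cm now [ 2.13 -0.1   0.7 ] in goal axes [ 2.14 -0.09  0.68] turn [-0.24 -0.36 -0.2 ]
```

Emit:
servo_tool(
  plan=[
    [0.7,[0.4,0,0.3],[0,0,0]],
    [0.7,[0.6,0,0.3],[0,0,0]],
    [0.7,[0.7,0,0.3],[0,0,0]],
    [0.7,[0.5,0,0.1],[0,0,0]],
    [0.7,[0,0,0],[0,0,0]],
  ],
)

```text
time_s: 5.82
tool_pos: [0.4614, -0.2521, 0.0174]
tool_rot: [-179.8, -0.2, -3.2]
force: [-0.0, 0.4, -0.1]
grip_width: 0.0605
```

Run:
```python
from h import *
go(.44,-.250,.12,-3)
```

```text
t 5.82 at [ 0.4614 -0.2521  0.0174] [-179.8    -0.24   -3.2 ] F [-0.04  0.42 -0.1 ] q7 [-22.8  23.1  56.8 114.7 -24.1  54.6 -46.9] w 0.061
shift cm now [ -2.1   -0.13 -10.27] in goal axes [ -2.15  -0.1  -10.26] turn [-0.2  -0.24 -0.2 ]
```

Emit:
servo_tool(
  plan=[
    [0.7,[-1.5,0,0],[0,0,0]],
    [0.7,[-0.5,0,-2.5],[0,0,0]],
    [0.7,[0,0,-3.5],[0,0,0]],
    [0.7,[0,0,-3.5],[0,0,0]],
    [0.7,[0,0,0],[0,0,-6.9]],
    [0.7,[0,0,0],[0,0,-6.9]],
    [0.7,[0,0,0],[0,0,-6.9]],
    [0.7,[0,0,0],[0,0,-6.9]],
    [0.7,[0,0,0],[0,0,-6.9]],
    [0.7,[0,0,0],[0,0,-6.9]],
    [0.7,[0,0,0],[0,0,-6.9]],
    [0.7,[0,0,0],[0,0,-6.9]],
    [0.7,[0,0,0],[0,0,-6.9]],
    [0.7,[0,0,0],[0,0,-6.9]],
    [0.7,[0,0,0],[0,0,-6.9]],
    [0.7,[0,0,0],[0,0,-6.9]],
    [0.7,[0,0,0],[0,0,-6.9]],
  ],
)

```text
time_s: 7.23
tool_pos: [0.4542, -0.2508, 0.1193]
tool_rot: [178.0, -0.0, 89.6]
force: [0.5, 0.1, 0.2]
grip_width: 0.0611
```

Run:
```python
from h import *
go(.515,-.342,.12,87)
im,K,R,t=cam('top'); 
a=rect(im,K,R,t,.031,.66,.05,800,600,1600)
cv2.imwrite('pics/c3.png',a)
```

```text
t 7.23 at [ 0.4542 -0.2508  0.1193] [ 1.7799e+02 -3.0000e-02  8.9590e+01] F [0.49 0.08 0.22] q7 [-22.5   7.2  52.7 112.   -7.6  62.1  33. ] w 0.061
shift cm now [-9.08  6.14  0.14] in goal axes [-8.79  6.55 -0.07] turn [ 2.01 -0.07  2.59]
```

View pics/c3.png

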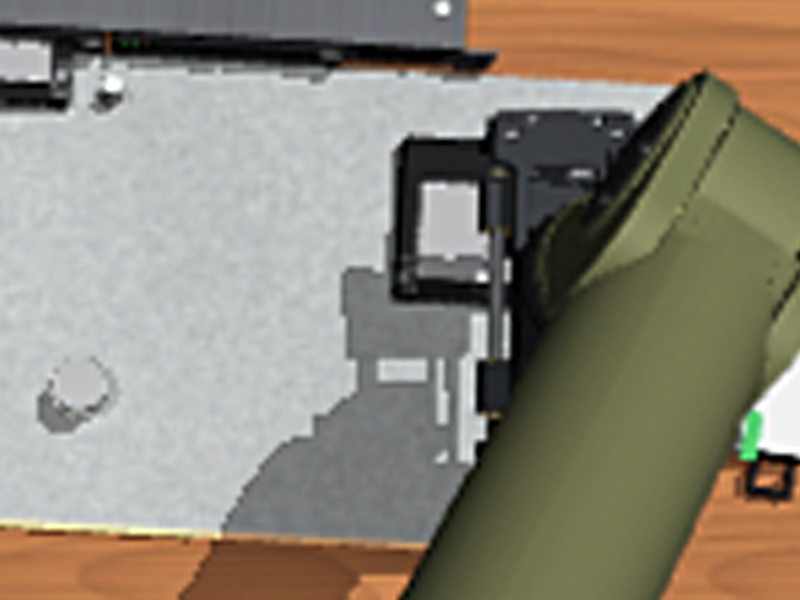

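The cartridge is now nearly square, with its left edge at px 402 and its leading edge at row 138, so its centre is about (0.523, -0.253). I'll move to its right side.

Emit:
servo_tool(
  plan=[
    [0.7,[-3,2,0],[0.7,0,0.9]],
    [0.7,[-3,2,0],[0.7,0,0.9]],
    [0.7,[-3,2.3,0],[0.7,0,0.9]],
    [0.7,[0,0,0],[0,0,0]],
  ],
)

```text
time_s: 7.62
tool_pos: [0.5186, -0.3391, 0.1175]
tool_rot: [179.9, -0.7, 86.9]
force: [-1.0, 1.0, 0.1]
grip_width: 0.0608
```

Run:
```python
from h import *
go(.520,-.342,.018,87)
```

```text
t 7.62 at [ 0.5186 -0.3391  0.1175] [179.89  -0.66  86.92] F [-1.02  0.99  0.07] q7 [ -9.1  25.6  51.3  96.3 -21.9  68.8  44.6] w 0.061
shift cm now [-0.39  0.13  9.95] in goal axes [-0.28  0.15  9.95] turn [ 0.11 -0.66 -0.08]
```

Emit:
servo_tool(
  plan=[
    [0.7,[-0.2,0.1,3],[0,-0.5,0]],
    [0.7,[0,0,3],[0,0,0]],
    [0.7,[0,0,2.5],[0,0,0]],
    [0.7,[0,0,1],[0,0,0]],
    [0.7,[0,0,0.2],[0,0,0]],
    [0.7,[0,0,0],[0,0,0]],
  ],
)

```text
time_s: 8.12
tool_pos: [0.5236, -0.3464, 0.0158]
tool_rot: [179.8, 0.4, 85.9]
force: [-0.3, 0.4, -0.3]
grip_width: 0.0608
```

Run:
```python
from h import *
go(.528,-.1525,.018,87)
```

```text
t 8.12 at [ 0.5236 -0.3464  0.0158] [179.75   0.37  85.94] F [-0.29  0.4  -0.3 ] q7 [ -5.7  32.9  47.3 100.2 -27.6  58.8  47.5] w 0.061
shift cm now [19.38 -0.94 -0.35] in goal axes [19.39 -0.58 -0.22] turn [ 0.24  0.37 -1.06]
```

Emit:
servo_tool(
  plan=[
    [0.7,[0.9,0,-0.1],[0.1,0.2,-0.6]],
    [0.7,[0.9,0,-0.1],[0.1,0.2,-0.4]],
    [0.7,[0.9,0,0],[0,0,0]],
    [0.7,[0.9,0,0],[0,0,0]],
    [0.7,[0.9,0,0],[0,0,0]],
    [0.7,[0.9,0,0],[0,0,0]],
    [0.7,[0.9,0,0],[0,0,0]],
    [0.7,[0.9,0,0],[0,0,0]],
    [0.7,[0.9,0,0],[0,0,0]],
    [0.7,[0.9,0,0],[0,0,0]],
  ],
)

```text
time_s: 8.95
tool_pos: [0.5333, -0.2504, 0.0256]
tool_rot: [179.2, 0.2, 86.9]
force: [0.1, -1.7, 0.6]
grip_width: 0.061
```

Run:
```python
from h import *
go(.530,-.165,.018,87)
```

```text
t 8.95 at [ 0.5333 -0.2504  0.0256] [179.25   0.18  86.93] F [ 0.06 -1.69  0.59] q7 [-17.1  27.3  48.7 105.9 -24.4  56.9  38.8] w 0.061
shift cm now [ 8.51 -0.79  0.73] in goal axes [ 8.51 -0.77  0.76] turn [ 0.75  0.18 -0.06]
```

Emit:
servo_tool(
  plan=[
    [0.7,[0.8,0.1,0.4],[0.4,0,0]],
    [0.7,[0.9,0.1,0.3],[0.3,0,0]],
    [0.7,[0.9,0.1,0.1],[0,0,0]],
    [0.7,[0.9,0.1,0.1],[0,0,0]],
    [0.7,[0.9,0.1,0.1],[0,0,0]],
    [0.7,[0.9,0.1,0.1],[0,0,0]],
    [0.7,[0.9,0.1,0.1],[0,0,0]],
    [0.7,[0.6,0,0],[0,0,0]],
    [0.7,[0,0,0],[0,0,0]],
  ],
)

```text
time_s: 9.7
tool_pos: [0.5462, -0.1778, 0.0136]
tool_rot: [179.9, 0.5, 87.0]
force: [-0.1, -2.4, 2.1]
grip_width: 0.0606
```

Run:
```python
from h import *
go(.530,-.1505,.018,87)
im,K,R,t=cam('top'); 
a=rect(im,K,R,t,.031,.68,.10,800,600,2000)
cv2.imwrite('pics/c4.png',a)
```

```text
t 9.7 at [ 0.5462 -0.1778  0.0136] [179.87   0.49  86.97] F [-0.15 -2.41  2.14] q7 [-24.7  26.9  48.2 108.  -23.6  55.5  31. ] w 0.061
shift cm now [ 2.64 -1.77 -0.47] in goal axes [ 2.64 -1.77 -0.44] turn [ 0.13  0.49 -0.03]
```

View pics/c4.png

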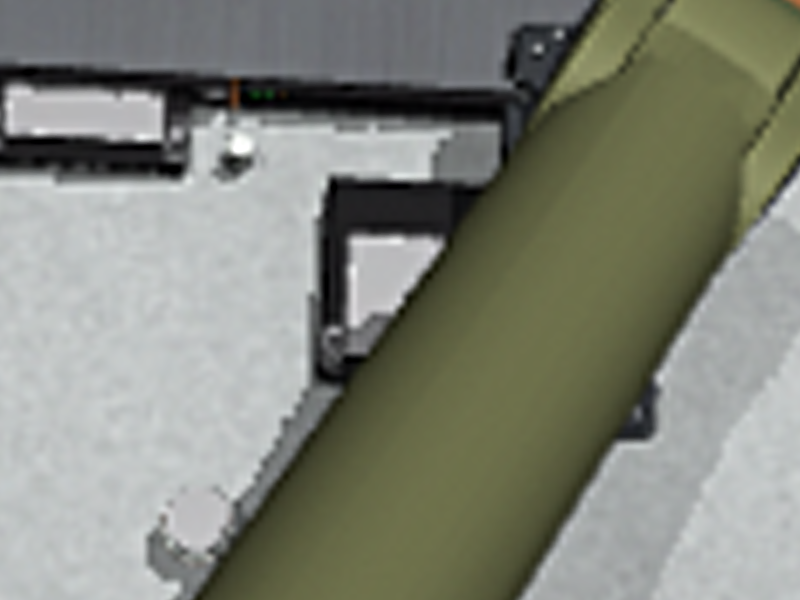

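Leading edge at row 183 gives a nose x of about 0.588, and the left edge at col 330 puts the centre y at about -0.117. The terminator at (240,150) lies left of the nose. The cartridge still needs about 28 mm to the left. I'll raise the tip slightly and finish the push.

Emit:
servo_tool(
  plan=[
    [0.7,[-0.3,0,-0.4],[0,0,0]],
    [0.7,[0,-1.0,0],[0,0,0]],
    [0.7,[0.5,0,0],[0,0,0]],
    [0.7,[0.6,0,0],[0,0,0]],
    [0.7,[0.6,0,0],[0,0,0]],
    [0.7,[0.6,0,0],[0,0,0]],
    [0.7,[0.3,0,0],[0,0,0]],
    [0.7,[0,0,0],[0,0,0]],
  ],
)

```text
time_s: 10.42
tool_pos: [0.5371, -0.1506, 0.0171]
tool_rot: [180.0, 0.3, 86.9]
force: [-0.7, -2.5, 0.5]
grip_width: 0.061
```

Run:
```python
from h import *
go(.535,-.1490,.018,87)
```

```text
t 10.42 at [ 0.5371 -0.1506  0.0171] [179.98   0.29  86.9 ] F [-0.66 -2.45  0.53] q7 [-28.4  24.7  48.9 110.1 -22.2  55.1  27.8] w 0.061
shift cm now [ 0.14 -0.22 -0.09] in goal axes [ 0.15 -0.22 -0.09] turn [ 0.02  0.29 -0.1 ]
```

Emit:
servo_tool(
  plan=[
    [0.7,[-2,0,0],[0,0,0]],
    [0.7,[-1,0,-3],[0,0,0]],
    [0.7,[0,0,-4],[0,0,0]],
    [0.7,[0,-2,-3],[0,0,0]],
    [0.7,[0,-2,0],[0,0,6.9]],
    [0.7,[0,-2,0],[0,0,6.9]],
    [0.7,[0,0,0],[0,0,6.9]],
    [0.7,[0,0,0],[0,0,6.9]],
    [0.7,[0,0,0],[0,0,6.9]],
    [0.7,[0,0,0],[0,0,6.9]],
    [0.7,[0,0,0],[0,0,6.9]],
    [0.7,[0,0,0],[0,0,6.9]],
    [0.7,[0,0,0],[0,0,6.9]],
    [0.7,[0,0,0],[0,0,6.9]],
    [0.7,[0,0,0],[0,0,6.9]],
    [0.7,[0,0,0],[0,0,6.9]],
    [0.7,[0,0,0],[0,0,6.9]],
  ],
)

```text
time_s: 11.83
tool_pos: [0.4762, -0.162, 0.1211]
tool_rot: [-179.1, 0.2, -5.7]
force: [-0.4, -0.0, 0.0]
grip_width: 0.0608
```

Run:
```python
from h import *
go(.453,-.084,.11,-3)
im,K,R,t=cam('top'); 
a=rect(im,K,R,t,.031,.68,.10,800,600,2000)
cv2.imwrite('pics/c5.png',a)
```

```text
t 11.83 at [ 0.4762 -0.162   0.1211] [-1.7915e+02  1.7000e-01 -5.6900e+00] F [-0.38 -0.02  0.01] q7 [-46.    9.6  68.  112.4 -10.7  64.7 -69.3] w 0.061
shift cm now [-3.08 -7.51  1.23] in goal axes [-2.73 -7.67  1.11] turn [-0.85  0.15 -2.7 ]
```

View pics/c5.png

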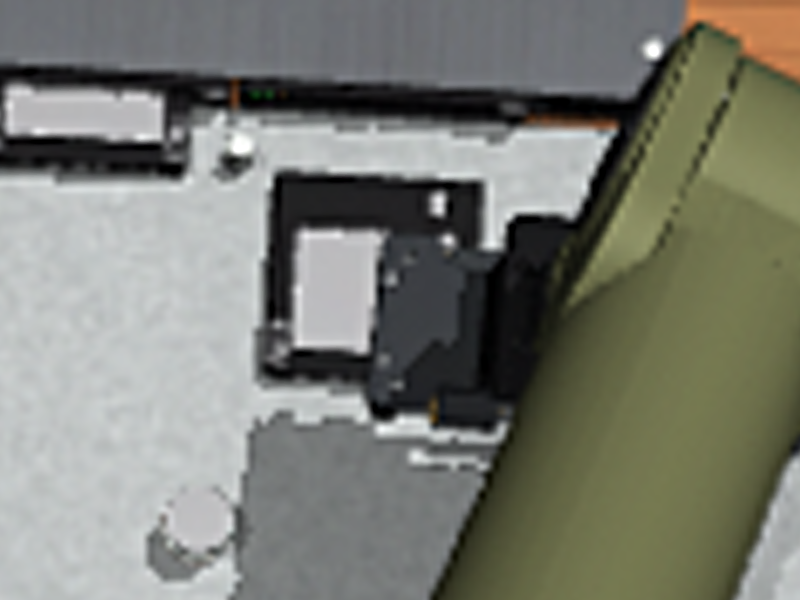

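The cartridge's leading edge runs (275,176)–(484,183), so its nose is at (0.590, -0.090) with yaw about -2°. That is within about 2 mm of the drive axis and square enough. I'll go behind it.

Emit:
servo_tool(
  plan=[
    [0.5,[-0.6,-2.0,0],[-0.4,0,-1.3]],
    [0.5,[-0.6,-2.0,0],[-0.4,0,-1.3]],
    [0.5,[-0.4,-2.0,0],[0,0,0]],
    [0.5,[-0.3,-1.5,0],[0,0,0]],
    [0.5,[0,0,0],[0,0,0]],
  ],
)

```text
time_s: 12.3
tool_pos: [0.4622, -0.0833, 0.1214]
tool_rot: [180.0, 0.2, -2.8]
force: [0.4, 0.9, -0.5]
grip_width: 0.0446
```

Run:
```python
from h import *
go(.460,-.084,.018,-3)
```

```text
t 12.3 at [ 0.4622 -0.0833  0.1214] [180.     0.19  -2.83] F [ 0.39  0.91 -0.53] q7 [-57.9  -1.2  65.5 116.7   1.2  64.  -85.8] w 0.045
shift cm now [-0.18  0.08 10.34] in goal axes [-0.21  0.08 10.34] turn [0.   0.19 0.17]
```

Emit:
servo_tool(
  plan=[
    [0.5,[-0.2,0,2.5],[0,0,0]],
    [0.5,[-0.2,0,2.5],[0,0,0]],
    [0.5,[-0.2,0,2.5],[0,0,0]],
    [0.5,[0,0,1.5],[0,0,0]],
    [0.5,[0,0,0],[0,0,0]],
  ],
)

```text
time_s: 12.72
tool_pos: [0.46, -0.0812, 0.0304]
tool_rot: [-179.6, -0.3, -1.9]
force: [-1.3, -0.1, 0.8]
grip_width: 0.0436
```

Run:
```python
from h import *
go(.464,-.085,.018,-3)
```

```text
t 12.72 at [ 0.46   -0.0812  0.0304] [-179.65   -0.28   -1.86] F [-1.26 -0.09  0.84] q7 [-51.2  12.7  63.5 122.1 -14.8  52.8 -71.1] w 0.044
shift cm now [0.4  0.37 1.24] in goal axes [0.42 0.36 1.24] turn [-0.36 -0.27  1.14]
```

Emit:
servo_tool(
  plan=[
    [0.5,[0,0.3,0.7],[-0.3,-0.2,1]],
    [0.5,[0,0.1,0.5],[0,0,0.2]],
    [0.5,[0.7,0,0.05],[0,0,0]],
    [0.5,[0.7,0,0.05],[0,0,0]],
    [0.5,[0.7,0,0.05],[0,0,0]],
    [0.5,[0.7,0,0.05],[0,0,0]],
    [0.5,[0.5,0,0.05],[0,0,0]],
    [0.5,[0,0,0],[0,0,0]],
  ],
)

```text
time_s: 13.38
tool_pos: [0.4985, -0.0894, 0.0186]
tool_rot: [-180.0, -0.2, -2.8]
force: [-0.2, 0.4, -0.8]
grip_width: 0.0435
```

Run:
```python
from h import *
go(.609,-.092,.018,-3)
im,K,R,t=cam('top'); 
a=rect(im,K,R,t,.031,.68,.10,800,600,2000)
cv2.imwrite('pics/c6.png',a)
```

```text
t 13.38 at [ 0.4985 -0.0894  0.0186] [-1.7996e+02 -1.7000e-01 -2.8100e+00] F [-0.16  0.43 -0.85] q7 [-44.2  20.5  58.7 117.3 -22.   53.6 -66.5] w 0.043
shift cm now [11.05 -0.29  0.09] in goal axes [11.05 -0.32  0.06] turn [-0.04 -0.17  0.19]
```

View pics/c6.png

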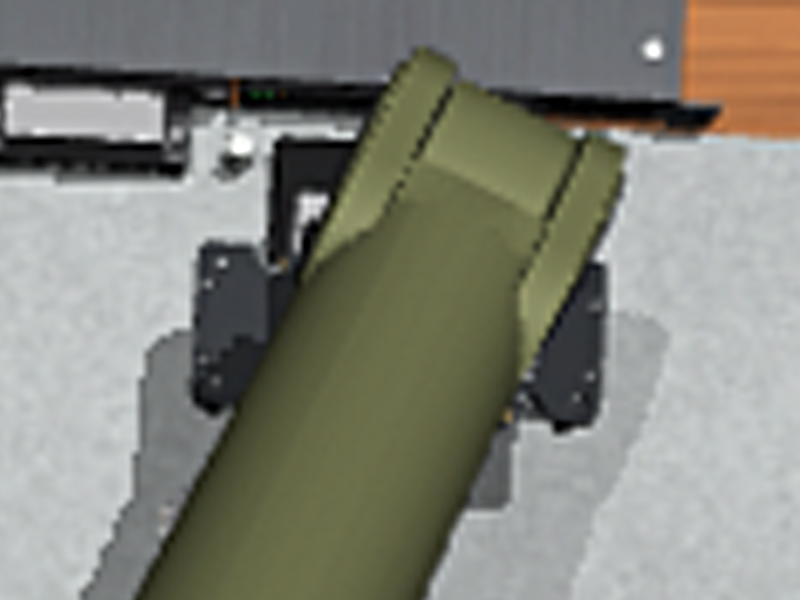

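The nose's left corner at (275,140) is at (0.610, -0.0375), so the cartridge is about 2 mm left of the axis, within the flare. It clears the terminator at (240,145). I'll keep pushing.

Emit:
servo_tool(
  plan=[
    [0.5,[0.7,0.05,0.05],[0,0,0]],
    [0.5,[0.7,0.05,0.05],[0,0,0]],
    [0.5,[0.7,0.05,0.05],[0,0,0]],
    [0.5,[0.7,0,0.05],[0,0,0]],
    [0.5,[0.7,0,0.05],[0,0,0]],
    [0.5,[0.7,0,0.05],[0,0,0]],
  ],
)

```text
time_s: 13.93
tool_pos: [0.5326, -0.0924, 0.0142]
tool_rot: [-179.6, 1.2, -2.8]
force: [-22.2, 1.3, 17.7]
grip_width: 0.0439
```

Run:
```python
from h import *
go(.609,-.093,.018,-3)
```

```text
t 13.93 at [ 0.5326 -0.0924  0.0142] [-179.62    1.16   -2.8 ] F [-22.17   1.35  17.7 ] q7 [-39.   26.3  55.2 111.6 -26.   56.8 -64.1] w 0.044
shift cm now [ 7.63 -0.32 -0.53] in goal axes [ 7.63 -0.34 -0.38] turn [-0.38  1.16  0.19]
```

Emit:
servo_tool(
  plan=[
    [0.5,[-0.2,0,-0.3],[0,1,0]],
    [0.5,[0,0,0],[0,0,0]],
  ],
)

```text
time_s: 14.1
tool_pos: [0.5315, -0.0933, 0.0166]
tool_rot: [-179.7, 0.2, -2.8]
force: [0.4, -0.6, -0.8]
grip_width: 0.0432
```

Run:
```python
from h import *
go(.609,-.093,.018,-3)
im,K,R,t=cam('top'); a=rect(im,K,R,t,.031,.68,.0,400,500,2500)
im,K,R,t=cam('side'); u,v=proj(K,R,t,(.59,-.10,.03)).astype(int); print(u,v)
b=cv2.resize(im[v-62:v+63,u-50:u+50],(400,500),interpolation=cv2.INTER_CUBIC)
cv2.imwrite('pics/c7.png',np.hstack([a,b]))
```

```text
t 14.1 at [ 0.5315 -0.0933  0.0166] [-179.72    0.21   -2.85] F [ 0.36 -0.57 -0.79] q7 [-39.8  25.3  55.8 112.5 -25.6  55.8 -64.4] w 0.043
shift cm now [ 7.74 -0.42 -0.17] in goal axes [ 7.74 -0.44 -0.14] turn [-0.28  0.21  0.15]
339 235
```

View pics/c7.png

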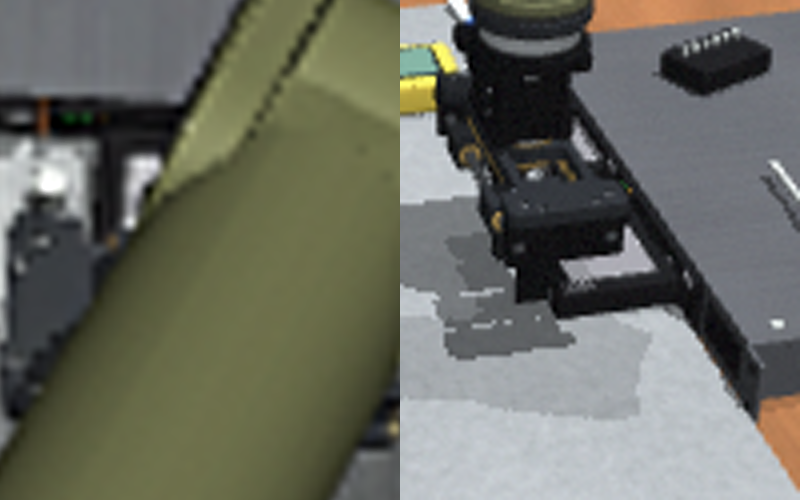

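The nose is in the slot. In the side crop the cartridge at (620,285) is flat and enters the opening. The tip had sunk to z = 0.014, so the 22 N may just be it rubbing on the board. I'll raise it a little and push in small steps.

Emit:
servo_tool(
  plan=[
    [0.5,[0,0,-0.5],[0,0,0]],
    [0.5,[0.4,0,0],[0,0,0]],
    [0.5,[0.4,0,0],[0,0,0]],
    [0.5,[0.4,0,0],[0,0,0]],
  ],
)

```text
time_s: 14.53
tool_pos: [0.5342, -0.0923, 0.0209]
tool_rot: [-179.5, 1.5, -2.8]
force: [-12.9, 1.2, 11.0]
grip_width: 0.0432
```

Run:
```python
from h import *
go(.609,-.093,.020,-3)
```

```text
t 14.53 at [ 0.5342 -0.0923  0.0209] [-179.46    1.52   -2.77] F [-12.89   1.17  10.98] q7 [-39.   26.2  55.4 110.8 -25.7  58.1 -64.4] w 0.043
shift cm now [ 7.47 -0.29 -0.11] in goal axes [ 7.47 -0.32  0.09] turn [-0.54  1.52  0.22]
```

Run:
```python
from h import *
d=np.load('side.npz'); K,R,t=d['K'],d['R'],d['t']
im=cam('side')[0]
u0,v0,w,h=325,200,75,65; s=8
def z(i): return cv2.resize(i[v0:v0+h,u0:u0+w],(w*s,h*s),interpolation=cv2.INTER_CUBIC)[:, :]
A=cv2.convertScaleAbs(z(d['im']),alpha=1.8,beta=25); B=cv2.convertScaleAbs(z(im),alpha=1.8,beta=25)
for xf,col in((.622,(0,0,255)),(.634,(0,255,0))):
  for yd in(-.061,-.055,.055,.061):
    for zz in(.009,.035):
      x=xf+.05*yd; y=-.0928+yd
      u,v=proj(K,R,t,(x,y,zz)); 
      for I in (A,): cv2.circle(I,(int((u+.5-u0)*s),int((v+.5-v0)*s)),2,col,-1)
o=np.hstack([A,B]); o=cv2.resize(o,(800,int(o.shape[0]*800/o.shape[1])),interpolation=cv2.INTER_AREA)
cv2.imwrite('pics/c8.png',np.vstack([cv2.resize(A[:, 150:],(450,520))[:300*1] if 0 else o]))
cv2.imwrite('pics/A.png',A);print(o.shape)
```

```text
(346, 800, 3)
```

View pics/c8.png

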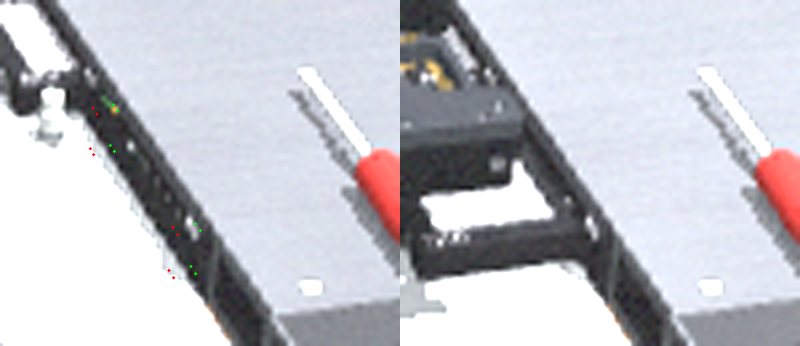

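Run:
```python
from h import *
o=env.get_obs(); print(o['force'],o['wrist_torque'],o['tool_pos'],o['tool_rot'])
```

```text
[-13.45546293   1.55232011  10.72100567] [ 0.17809002  2.98517714 -0.05632214] [ 0.53425643 -0.09229556  0.02085084] [-179.46176339    1.56422587   -2.7584836 ]
```

The wrist torque says the load is centred, so this isn't a one-sided catch. The fingers are pressing down with 11 N, and that raises the board friction enough to lock the cartridge. I'll push again with an upward bias and a pitch correction.

Emit:
servo_tool(
  plan=[
    [0.5,[-0.5,0,0],[-0.5,1.5,0]],
    [0.5,[0,0,-0.1],[0,0,0]],
    [0.5,[0.7,0,-0.1],[0,0.3,0]],
    [0.5,[0.7,0,-0.1],[0,0.5,0]],
    [0.5,[0.7,0,-0.15],[0,0.5,0]],
  ],
)

```text
time_s: 15.0
tool_pos: [0.5435, -0.0922, 0.024]
tool_rot: [-179.8, -0.3, -2.7]
force: [-8.3, -0.3, 1.1]
grip_width: 0.0435
```

Run:
```python
from h import *
go(.620,-.094,.020,-3); print(env.get_obs()['wrist_torque'])
```

```text
t 15.0 at [ 0.5435 -0.0922  0.024 ] [-179.8    -0.26   -2.73] F [-8.28 -0.31  1.13] q7 [-39.6  25.6  55.7 111.  -25.7  56.5 -64.6] w 0.043
shift cm now [ 7.65 -0.18  0.44] in goal axes [ 7.65 -0.22  0.4 ] turn [-0.2  -0.26  0.27]
[-0.09583428  1.91230309 -0.06614239]
```

Emit:
servo_tool(
  plan=[
    [0.5,[0.7,0,0.1],[0,0.2,0]],
    [0.5,[0.7,0,0],[0,0.3,0]],
    [0.5,[0.7,0,-0.05],[0,0.3,0]],
    [0.5,[0.7,0,-0.05],[0,0.3,0]],
  ],
)

```text
time_s: 15.33
tool_pos: [0.5611, -0.093, 0.0221]
tool_rot: [-179.5, 0.3, -2.7]
force: [-7.1, 0.2, 2.1]
grip_width: 0.0434
```

Run:
```python
from h import *
go(.620,-.0945,.020,-3); print(env.get_obs()['wrist_torque'])
```

```text
t 15.33 at [ 0.5611 -0.093   0.0221] [-179.51    0.33   -2.67] F [-7.1   0.24  2.15] q7 [-37.3  28.2  54.2 108.  -27.4  58.1 -63.8] w 0.043
shift cm now [ 5.89 -0.13  0.17] in goal axes [ 5.89 -0.16  0.21] turn [-0.49  0.34  0.32]
[-0.01068765  1.69554082  0.04134148]
```

Sliding well; continuing.

Emit:
servo_tool(
  plan=[
    [0.5,[0.7,0,0],[-0.2,0.3,0.1]],
    [0.5,[0.7,0,-0.03],[-0.2,0.3,0.1]],
    [0.5,[0.7,0,-0.03],[0,0.3,0]],
    [0.5,[0.7,0,-0.03],[0,0.3,0]],
    [0.5,[0.7,0,-0.03],[0,0.3,0]],
    [0.5,[0.7,0,-0.03],[0,0.3,0]],
  ],
)

```text
time_s: 15.83
tool_pos: [0.5914, -0.0948, 0.0221]
tool_rot: [-179.5, 0.7, -2.7]
force: [-7.8, 0.4, 4.6]
grip_width: 0.0435
```

Run:
```python
from h import *
go(.620,-.0945,.020,-3); print(env.get_obs()['wrist_torque'])
```

```text
t 15.83 at [ 0.5914 -0.0948  0.0221] [-179.53    0.74   -2.74] F [-7.78  0.41  4.58] q7 [-34.5  31.9  52.5 103.3 -29.2  60.4 -63.5] w 0.044
shift cm now [ 2.86 -0.17  0.18] in goal axes [ 2.86 -0.18  0.21] turn [-0.47  0.74  0.26]
[0.06829792 1.86333027 0.106881  ]
```

Emit:
servo_tool(
  plan=[
    [0.5,[0.7,0,-0.08],[-0.2,0.5,0.1]],
    [0.5,[0.7,0,-0.08],[-0.2,0.5,0.1]],
    [0.5,[0.7,0,-0.05],[0,0.4,0]],
    [0.5,[0.7,0,-0.05],[0,0.4,0]],
  ],
)

```text
time_s: 16.17
tool_pos: [0.6157, -0.0951, 0.0217]
tool_rot: [-179.8, -0.2, -2.8]
force: [-24.1, 1.3, 18.2]
grip_width: 0.0436
```

Run:
```python
from h import *
go(.620,-.0945,.020,-3); print(env.get_obs()['wrist_torque'])
```

```text
t 16.17 at [ 0.6157 -0.0951  0.0217] [-1.7982e+02 -1.7000e-01 -2.8500e+00] F [-24.14   1.27  18.16] q7 [-33.3  33.8  51.6 100.6 -30.3  60.4 -63.8] w 0.044
shift cm now [ 0.43 -0.08  0.17] in goal axes [ 0.43 -0.08  0.17] turn [-0.18 -0.17  0.15]
[ 0.22205323  5.47316864 -0.19494283]
```

Emit:
servo_tool(
  plan=[
    [0.5,[-0.5,0,-0.1],[0,0.3,0]],
    [0.5,[0.7,0,-0.15],[0,0.4,0]],
    [0.5,[0.5,0,-0.15],[0,0.5,0]],
    [0.5,[0.5,0,-0.15],[0,0.5,0]],
  ],
)

```text
time_s: 16.5
tool_pos: [0.6156, -0.0952, 0.0231]
tool_rot: [-179.6, -0.2, -2.9]
force: [-15.0, 2.6, 4.1]
grip_width: 0.0433
```

Run:
```python
from h import *
go(.620,-.0945,.020,-3); print(env.get_obs()['wrist_torque'])
```

```text
t 16.5 at [ 0.6156 -0.0952  0.0231] [-1.7961e+02 -1.6000e-01 -2.9000e+00] F [-14.99   2.6    4.06] q7 [-33.1  33.7  51.6 100.5 -30.4  60.7 -63.7] w 0.043
shift cm now [ 0.44 -0.09  0.32] in goal axes [ 0.44 -0.09  0.31] turn [-0.39 -0.16  0.1 ]
[ 0.15615459  3.44572994 -0.10161773]
```

It stops at the same x (0.6156) with little downward force, which is the end stop. I'll back off, lift away and check.

Emit:
servo_tool(
  plan=[
    [0.5,[-1,0,0],[0,0,0]],
    [0.5,[-2,0,0],[0,0,0]],
    [0.5,[-1,0,-2],[0,0,0]],
    [0.5,[0,0,-4],[0,0,0]],
    [0.5,[0,0,-4],[0,0,0]],
    [0.5,[-2,3,-2],[0,0,0]],
    [0.5,[-2,4,0],[0,0,0]],
    [0.5,[-1,4,0],[0,0,0]],
    [0.5,[0,4,0],[0,0,0]],
    [0.5,[0,4,0],[0,0,0]],
    [0.5,[0,4,0],[0,0,0]],
    [0.5,[0,0,0],[0,0,0]],
    [0.5,[0,0,0],[0,0,0]],
  ],
)

```text
time_s: 17.58
tool_pos: [0.5406, -0.3338, 0.1619]
tool_rot: [179.5, -3.7, -2.2]
force: [1.5, 1.0, -0.2]
grip_width: 0.0435
```

Run:
```python
from h import *
go(.5,-.3,.15,-3)
im,K,R,t=cam('top'); cv2.imwrite('pics/topF.png',im); a=rect(im,K,R,t,.031,.70,.10,800,420,2200)
d=np.load('side.npz'); im2=cam('side')[0]
f=lambda i:cv2.resize(i[190:265,300:400],(400,300)[0:2],interpolation=cv2.INTER_CUBIC)
cv2.imwrite('pics/c9.png',np.vstack([a[:300],np.hstack([cv2.convertScaleAbs(f(x),alpha=1.6,beta=20) for x in(d['im'],im2)])]))
```

```text
t 17.58 at [ 0.5406 -0.3338  0.1619] [179.53  -3.72  -2.17] F [ 1.54  1.01 -0.19] q7 [-16.8  25.   60.3  95.  -25.   70.4 -43.6] w 0.043
shift cm now [-4.26 -3.23  0.89] in goal axes [-4.23 -3.16  1.19] turn [ 0.44 -3.72  0.81]
```

View pics/c9.png

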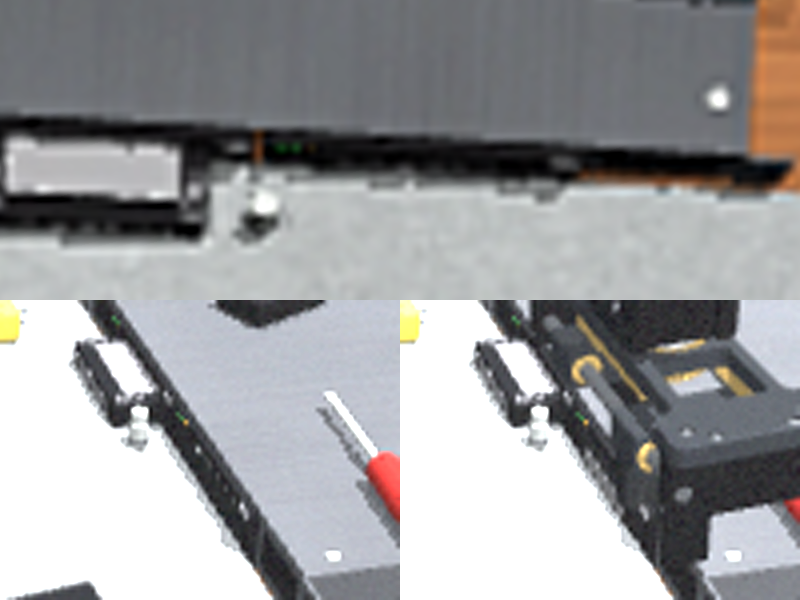

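The occupied drive's cartridge and the terminator at (262,205) haven't moved. The loaded cartridge's end is a dark strip along the slot at (290–540, ~180). I'll check how far it stands out with intensity profiles along the drive axis.

Run:
```python
from h import *
d=np.load('top.npz'); K,R,t=d['K'],d['R'],d['t']; f=cv2.imread('pics/topF.png')
def prof(im,c0,z,xs,ys):
    out=[]
    for x in xs:
        v=[]
        for y in ys:
            p=(.63+c0[0]+x+.05*y,c0[1]-.05*x+y,z); u=proj(K,R,t,p)
            v.append(cv2.getRectSubPix(cv2.cvtColor(im,cv2.COLOR_BGR2GRAY),(1,1),(float(u[0]),float(u[1])))[0,0])
        out.append(int(np.mean(v)))
    return out
xs=np.arange(-.06,.02,.002); ys=np.linspace(-.04,.04,9)
fr=(-.0928+0,); 
print('x ',[int(round(x*1000)) for x in xs])
print('freeI',prof(d['im'],(-.00,-.0928),.0305,xs,ys))
print('freeF',prof(f,(-.00,-.0928),.0305,xs,ys))
print('othI ',prof(d['im'],(.0075,.057),.0305,xs,ys))
print('othF ',prof(f,(.0075,.057),.0305,xs,ys))
g=cv2.absdiff(f,d['im']).max(2)
for n,(x,y,z) in dict(term=(.609,-.0207,.04),jar=(.4214,-.0088,.055),tester=(.52,.22,.04),psu=(.48,-.46,.04)).items():
    u,v=proj(K,R,t,(x,y,z)).astype(int); print(n,u,v,'diff',g[v-9:v+10,u-9:u+10].mean().round(1),g[v-9:v+10,u-9:u+10].max())
```

```text
x  [-60, -58, -56, -54, -52, -50, -48, -46, -44, -42, -40, -38, -36, -34, -32, -30, -28, -26, -24, -22, -20, -18, -16, -14, -12, -10, -8, -6, -4, -2, 0, 2, 4, 6, 8, 10, 12, 14, 16, 18]
freeI [182, 183, 184, 184, 183, 183, 183, 182, 183, 184, 184, 184, 183, 183, 184, 184, 184, 183, 183, 184, 187, 188, 169, 138, 118, 95, 59, 28, 12, 5, 10, 20, 23, 31, 66, 97, 106, 107, 105, 104]
freeF [189, 190, 191, 192, 191, 190, 190, 190, 190, 191, 192, 192, 190, 190, 191, 191, 191, 190, 190, 191, 195, 196, 178, 146, 118, 80, 49, 28, 15, 10, 12, 21, 24, 32, 69, 102, 112, 112, 111, 110]
othI  [187, 188, 189, 191, 196, 192, 161, 125, 83, 48, 27, 20, 28, 33, 32, 26, 39, 102, 155, 167, 165, 162, 160, 161, 161, 161, 162, 164, 146, 100, 54, 27, 19, 21, 50, 93, 109, 111, 110, 108]
othF  [194, 195, 196, 198, 203, 199, 168, 131, 87, 51, 29, 21, 30, 35, 34, 28, 41, 107, 162, 174, 172, 168, 167, 167, 168, 168, 169, 170, 153, 105, 57, 29, 20, 22, 53, 97, 114, 116, 115, 113]
term 284 155 diff 6.3 69
jar 281 209 diff 7.5 9
tester 213 180 diff 6.8 10
psu 414 193 diff 105.9 212
```

The other cartridge shows its 38 mm stand-out as an edge at x ≈ -45. The loaded one's edge is at about -11, so it stands about 4 mm out, against 3 mm nominal. It is home, the other cartridge hasn't moved, and the arm is clear. Handing in.

```bash
python3 -c "
from h import *
print(env.get_obs()['force'], env.sign_off())"
```

```text
the job is handed in; nothing more can be done
[0.81501145 0.24804202 0.4871799 ] None
```

I loaded the cartridge into the free (right-hand) drive until it hit the end stop, then backed the arm off and handed the job in at about 18 s of the 67 s allowed. I pushed it forward, then sideways in front of the slot until square, then in from behind with two fingertips on the grip end.

**Last checks:**
- **Seating:** two separate pushes stopped at the same tool position, x = 0.6156 m. In the top picture the grip end stands about 4 mm out of the front, against 3 mm nominal.
- **Surroundings:** the other cartridge and the terminator measure where they were before, and the jar and tester areas of the picture show only a slight overall brightness change.
- **Contact:** the wrist force was about zero at hand-in.

**Not everything was clean or checked:**
- **Jam on the way in:** the cartridge stuck once at the slot mouth, at about 22 N, probably because the fingertips were pressing it down onto the board. Pushing again with a slight upward bias freed it.
- **Position of the drive front:** my first estimate was about 10 mm too near the robot. The side view put it nearer x = 0.632 m. This did not matter, since I pushed to the stop.
- **Door:** I never saw the door joint itself. That it opened is inferred from the depth reached.
- **Other bystanders:** the power supply was hidden by the arm in the last picture. I did not compare the transceiver, case, bit box or screwdriver with their start positions.

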